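# Bed the copper vase in the engraver's cradle

### The job

The wooden mandrel left over from the last job is lying in the engraving cradle: put it in the tool tray first. Then take the slender copper vase from among the vessels on the rubber pad and lay it on its side in the cradle, belly in the wide V and neck in the narrow fork, resting level in both. The vase is thin copper, so hold it lightly and set it down softly, and leave the other vessels, the tin and the hand tools as they are.

Things in the scene. Friction and masses are not known exactly. Their poses are not given: they have to be found in the camera images.
- vase: Slender copper vase, loose, upright on the pad, 0.25 to 0.4 kg, the tallest vessel there. Origin: centre of its underside; z runs up its axis. Belly 52 mm in diameter from 4 to 86 mm above the foot, shoulder tapering to 24 mm at 102 mm, neck 24 mm to 130 mm, lip 29 mm at 136 mm (total height). Thin: grip it with 25 N at most; a knock of more than 40 N dents it.
- vase_mouth (a point): Centre of the vase's mouth, 136 mm above its origin on its axis.
- cradle: Fixed wooden cradle. Origin: centre of the underside of its base board (100 mm along x, 165 along y, 12 thick), on the table. Its y axis is the long axis and points to the end where the neck belongs. Two 90-degree V supports open at the top, symmetric about x = 0; the space between them (y -37 to +45 mm) is free down to the base board. Centred, the vase's foot is at y = -70, its mouth at +66 mm.
- cradle_belly (a point): In the wide belly V, on the line where the axis of the lying vase runs: 62 mm above the table, 48 mm towards the cradle's -y end. This V is 22 mm thick along y, 72 mm wide overall, its top 54 mm above the table.
- cradle_neck (a point): In the narrow neck fork, on the same line: 62 mm above the table, 50 mm towards the cradle's +y end. This V is 10 mm thick along y, 48 mm wide overall, its top 62 mm above the table.
- mandrel: Loose wooden mandrel, 0.15 kg, lying in the cradle at the start along the cradle's axis, about 59 mm above the table. Origin: on its axis at mid-length; y is its long axis. Total length 136 mm: eight-sided thick part 48 mm across flats from y = -68 to +16 mm, then a round spigot 20 mm across to y = +68 mm.
- tray: Fixed open wooden tool tray, outside 150 mm along x, 195 mm along y, 28 mm high, walls and floor 5 mm thick. Origin: centre of its underside, on the table.
- pad: Fixed black rubber pad 250 x 250 x 4 mm on the table, on which vase, pots and beaker stand. Origin: centre of its underside.
- pot_wide: Squat round copper pot, 80 mm across at most, 68 mm high, loose, on the pad. Bystander. Origin: centre of its underside.
- pot_small: Round copper pot, 66 mm across at most, 78 mm high, loose, on the pad. Bystander. Origin: centre of its underside.
- beaker: Open copper beaker, 62 mm across the rim, 92 mm high, loose, on the pad. Bystander. Origin: centre of its underside.
- tin: Closed steel tin, 48 mm in diameter, 42 mm high, loose, on the table beside the cradle. Bystander. Origin: centre of its underside.
- hammer: Hammer, 240 mm long, lying along its x axis beyond cradle and tray. Bystander.
- brush: Hand brush, 180 mm long, lying along its x axis on the table. Bystander.
Not all that is in view belongs to the job. What is shaped like the vase but blue or turquoise is not meant. What is shaped like the cradle but red is not meant.

How it is judged:
On the way, in this order (a step that is already met when the one before it is completed fails the run):
1. the mandrel lies at rest in the tray, released, while the vase still stands (x of mandrel in the frame of tray between -0.055 and 0.055 m and y of mandrel in the frame of tray between -0.06 and 0.06 m and z of mandrel in the frame of tray between 0.013 and 0.041 m and linear speed of mandrel below 0.02 m/s and angular speed of mandrel below 0.2 rad/s and contact force between the fingers and mandrel below 0.1 N and angle between vase's own z axis and vertical below 0.3 rad), for 0.2 s.
2. the vase lies in both Vs of the cradle, neck in the fork (angle between the z axis of vase and the y axis of cradle, either way round below 0.09 rad and x of vase in the frame of cradle between -0.006 and 0.006 m and y of vase in the frame of cradle between -0.082 and -0.058 m and z of vase in the frame of cradle between 0.056 and 0.068 m and x of vase_mouth in the frame of cradle between -0.006 and 0.006 m and y of vase_mouth in the frame of cradle between 0.054 and 0.078 m and z of vase_mouth in the frame of cradle between 0.056 and 0.068 m), for 0.2 s.
At the end, for the whole second after the job is handed in: Vase at rest in the cradle, neck in the fork: axis within 0.09 rad of the cradle's, foot and mouth within 6 mm sideways and in height, 12 mm lengthwise of the centred position; mandrel at rest in the tray, centre within 55 mm (x), 60 mm (y) of the tray's, 13 to 41 mm up (all of step 2 and linear speed of each of vase, mandrel below 0.02 m/s and angular speed of each of vase, mandrel below 0.2 rad/s and x of mandrel in the frame of tray between -0.055 and 0.055 m and y of mandrel in the frame of tray between -0.06 and 0.06 m and z of mandrel in the frame of tray between 0.013 and 0.041 m); the robot touches nothing.
It fails at once if the vase is squeezed with more than 30 N by each finger (60 N counting both) (contact force between the fingers and vase above 60 N).
It fails at once if the vase meets cradle, pad, tray, a tool, the tin or another vessel, or when let go falls on anything, with more than 40 N (contact force between vase and cradle above 40 N or contact force between vase and pad above 40 N or contact force between vase and tray above 40 N or contact force between vase and pot_wide above 40 N or contact force between vase and pot_small above 40 N or contact force between vase and beaker above 40 N or contact force between vase and tin above 40 N or contact force between vase and hammer above 40 N or contact force between vase and brush above 40 N or (contact force between vase and anything else above 40 N and contact force between vase and the fingers below 0.1 N)).
It fails at once if another vessel, the tin, the hammer or the brush is moved more than 20 mm (distance of any of pot_wide, pot_small, beaker, tin, hammer, brush from where it was at the start of the episode above 0.02 m).
It fails at once if another vessel or the tin is tipped by more than 0.4 rad (angle between any of pot_wide, pot_small, beaker, tin's own z axis and vertical above 0.4 rad).
It also fails if it takes over 61 s, if anything falls off the work surface, if the arm or the gripper's body presses on something with over 40 N, if the wrist force passes 120 N, or if a joint passes its speed limit or range.

### The arm

A 7-joint arm with a two-finger parallel gripper is mounted at the origin on the work surface. World frame = base frame: x ahead of the robot, y to its left, z up, the work surface at z = 0. Lengths are in m, angles in rad, forces in N, time in s.
With the tool pointing down it reaches from about 0.425 to 0.875 m from the base axis. Payload 8.4 kg.
Tool frame: the origin (TCP) lies between the finger pads; the fingertips stand 17 mm ahead of it and the grasp point (between the pads) lies 2 mm behind it (manip.tip_extent is the distance from the TCP to the fingertips, in m); z points along the fingers, y is the line along which they close (so a half turn about z gives the same grasp; the last joint's range is limited). The gripper opens to 85 mm and grips with 20 to 120 N. Pads are 22 mm wide; open, the fingers measure 114 mm over their backs; the gripper's body (76 mm by 85 mm) begins 54 mm behind the grasp point. The pads swing forward as they close: fully open they stand 13 mm farther back than shut.
Start: joints at [-1.356, 0.333, 0.04, 1.465, -0.013, 1.343, -0.059], TCP at [0.201, 0.618, 0.248] pointing down, gripper open.
Joint ranges: [-2.58, 2.58], [-0.38, 2.09], [-1.3, 1.39], [0.25, 2.4], [-1.5, 4.64], [0.08, 2.09], [-2.65, 2.65]. Speed limits (rad/s): [2.22, 2.22, 2.79, 2.79, 3.14, 3.14, 3.14].

### API

Orientations are given as [roll, pitch, yaw] about the fixed x, y, z axes, in that order (R = Rz(yaw) Ry(pitch) Rx(roll)).
In Python, from rig import manip gives the robot as it stands.
- The arm moves only by the tool apply_moves, never from a script. Its argument "plan" is a list that holds one entry, the list of rows, each a list of 5 numbers: the opening, from -1 (shut) to 1 (fully open), then the shift along the tool's x, y, z normalised to -1 to 1, where 1 is 10 cm, then the turn about the tool's z normalised to -1 to 1, where 1 is 45 degrees. In form: [[[hand, dx, dy, dz, twist], ...]]. A call has 1 to 8 rows; each row shifts and turns the commanded pose from where the row before left it, along the tool's axes as they then stand; what a row does not reach is not made up. A row lasts 1/12 s, in which the tool goes at most 41.7 mm and 7.16 degrees, less where a joint would pass 70% of its speed; a pose out of reach is approached as far as the arm can. A call with a number of a shift or a turn outside -1 to 1 is refused whole. A call with a gripper value outside its range is refused whole. The fingers move at their own pace and stop on an object; "squeeze" is the grip in N (left out, the last holds). Time passes only in rows, so rows that do not move let the fingers close. It gives the time, the measured TCP pose, the force, the opening and the grip force at its end, in the units of the state.
- manip.get_obs(): the state, without advancing time (a new reading comes with each control period).
- manip.camera(name): name is "scene" or "top" or "wrist"; returns the picture (480x640x3 uint8, red, green, blue); there is no depth.
- manip.camera_params(name): a dict with "camera_matrix" (3x3 intrinsics, pixels), "extrinsics" (4x4, takes a point from camera to world coordinates); the wrist camera has in their place "T_tool_cam" (4x4, takes a point from camera to tool coordinates, whose origin is the TCP and whose axes are the flange's). Camera axes: x right, y up, looking along -z (the intrinsics and any distortion apply to the point x, -y, -z); pixel columns grow to the right and rows downward; lengths in m; the calibration is good to about 2 mm. The wrist camera is an equidistant fisheye: a pixel r from the principal point sees the ray r / f radians off the axis. A picture is of the moment at which its call begins: read the wrist's pose just before it. camera_params takes no time and is no camera call.
- manip.sign_off(): hands the job in; it is judged then, once.
Trained networks look in the newest picture that a camera, given by its name, has taken for a name from the list of things; names that differ only in an ending like _2 or _b are one class to them, and where a whole thing is asked for, a point or a joint stands for the part that bears it (a point fixed in the world has none). Each returns a list of dicts, best first, with "confidence" (0 to 1); they miss things now and then, are a little off and sometimes report something else, mostly with a low value. They report only what shows in the picture. A call takes as long as a camera call. They do not tell look-alikes from the thing itself.
- manip.spot_in(camera, target): "at" ([x, y, z] in m, in the coordinates of the camera as it stood for that picture, good to about 4 mm: the middle of the surface that is visible of it).
- manip.masks_of(camera, target): "mask" (480x640 bool, what is visible of it).
- manip.pinpoint(camera, target): "at" ([x, y, z] in m, in the coordinates of the camera as it stood for that picture, good to about 4 mm: a listed point, or the origin of a listed thing).
The state is a dict: "time": time; "q": joint angles; "joint_vel": joint speeds; "joint_torque": joint torques, N m; "tcp_pos": TCP position; "tcp_rot": TCP orientation; "ft_force": force on the tool from outside, world axes, zero at the start; "ft_torque": the same for the moment, N m; "width": finger opening in m; "gripper_force": force on a finger pad.
Only numpy, scipy, OpenCV 4.12 (cv2) and the standard library are available. Lean on these libraries where they do the work, as an engineer would, in place of code of your own. Each camera call takes 0.05 s, during which the arm holds its last target. There are 200 camera calls.

## Working session

There is one attempt and no reset: what is moved stays moved. The work goes in short steps, Python scripts to look and compute and a tool call to move; the robot and the scene stay as the last step left them, time stands still between calls to the robot, and variables do not carry over. Pictures are saved under pics/ and viewed, at most 10 in all, crops included, and the job is handed in when it is done.

Besides the shell and the picture viewer there is one more tool, called after "Request:" as name(argument=value, ...) on one line, values as JSON. apply_moves: Moves the arm, as the interface text tells. Scaled input: -1 to 1 covers 10 cm each way for a shift and 45 degrees each way for a turn. Its arguments: {"type":"object","properties":{"plan":{"type":"array"},"squeeze":{"type":"number"}},"required":["plan"]}

```bash
mkdir -p pics; cat > h.py <<'E'
import numpy as np, cv2
from rig import manip
def toworld(cam, p):
    P=manip.camera_params(cam); T=np.array(P["extrinsics"]); return (T@np.r_[p,1])[:3]
def find(cam,n,f="pinpoint"):
    return [(np.round(toworld(cam,d["at"]),4).tolist(),round(d["confidence"],2)) for d in getattr(manip,f)(cam,n)]
E
python3 - <<'E'
from h import *
for c in ("scene","top"):
    im=manip.camera(c); cv2.imwrite(f"pics/{c}0.png",im[:,:,::-1])
    for n in "vase vase_mouth cradle cradle_belly cradle_neck mandrel tray pad pot_wide pot_small beaker tin hammer brush".split():
        print(c,n,find(c,n))
E
```

```text
scene vase [([0.5385, 0.5543, 0.0009], 0.98), ([0.4353, 0.5725, -0.0018], 0.7)]
scene vase_mouth [([0.5403, 0.5556, 0.1373], 0.87), ([0.4295, 0.5742, 0.1356], 0.76), ([0.5331, 0.3988, 0.143], 0.69)]
scene cradle [([0.2219, -0.3244, -0.0007], 0.92), ([0.5042, -0.0022, 0.0011], 0.62)]
scene cradle_belly [([0.5203, -0.0475, 0.0644], 0.87), ([0.2347, -0.374, 0.0577], 0.64)]
scene cradle_neck [([0.2119, -0.2755, 0.059], 0.77), ([0.483, 0.0512, 0.0584], 0.57)]
scene mandrel [([0.4997, 0.0023, 0.0566], 0.85)]
scene tray [([0.4844, -0.2921, -0.0015], 0.55)]
scene pad [([0.5143, 0.3212, 0.0037], 0.71)]
scene pot_wide [([0.4268, 0.3516, 0.0051], 0.73)]
scene pot_small [([0.493, 0.2421, 0.0017], 0.87)]
scene beaker [([0.5986, 0.3045, -0.0017], 0.93), ([0.4831, 0.0516, 0.0619], 0.19)]
scene tin [([0.5948, 0.0423, -0.0024], 0.95), ([0.4282, 0.3495, 0.0044], 0.21)]
scene hammer [([0.7169, -0.2335, -0.0069], 0.71)]
scene brush [([0.7356, 0.1075, 0.0034], 0.85), ([0.716, -0.2308, -0.0065], 0.66)]
top vase [([0.4284, 0.5728, -0.0004], 0.96), ([0.5321, 0.4013, 0.0024], 0.72), ([0.5403, 0.5629, 0.0004]
[... 192 characters left out ...]
0.0026], 0.57)]
top cradle_belly [([0.2312, -0.364, 0.0611], 0.96), ([0.5184, -0.0412, 0.0609], 0.91)]
top cradle_neck [([0.2088, -0.2729, 0.0626], 0.72), ([0.4825, 0.0487, 0.0612], 0.6)]
top mandrel [([0.5091, 0.3249, 0.0017], 0.69), ([0.5033, 0.0034, 0.0588], 0.6), ([0.4911, 0.2456, 0.007], 0.17)]
top tray [([0.4792, -0.2842, 0.0012], 0.79)]
top pad [([0.5092, 0.3228, 0.0045], 0.85)]
top pot_wide [([0.4279, 0.3504, 0.0043], 0.88), ([0.7133, -0.2313, 0.0052], 0.67)]
top pot_small [([0.4917, 0.2428, 0.0077], 0.83)]
top beaker [([0.5976, 0.3067, 0.0031], 0.72)]
top tin [([0.5923, 0.0438, 0.001], 0.66)]
top hammer [([0.714, -0.2302, 0.0052], 0.81)]
top brush [([0.7248, 0.1121, -0.0005], 0.82)]
```

View pics/scene0.png

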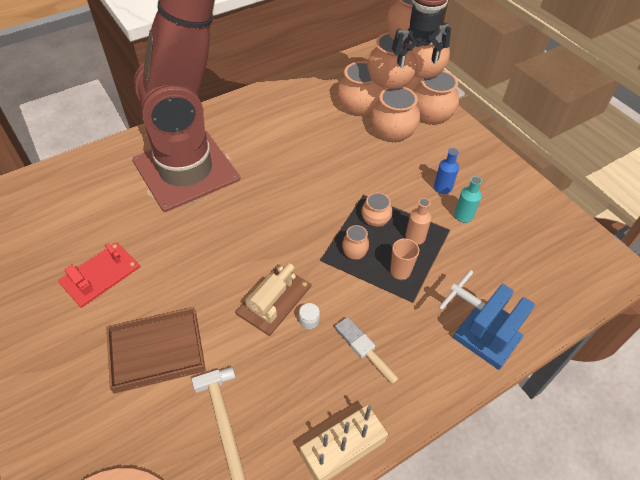

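View pics/top0.png

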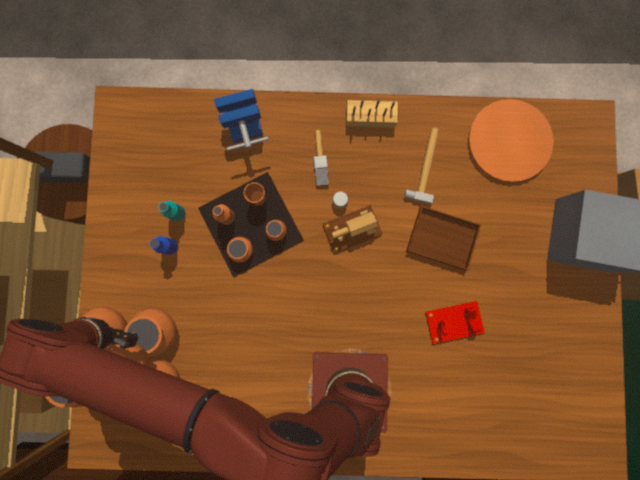

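```bash
cat >> h.py <<'E'
def px2w(cam,px,z):
    P=manip.camera_params(cam);K=np.array(P["camera_matrix"]);T=np.array(P["extrinsics"])
    d=np.c_[(px[:,0]-K[0,2])/K[0,0],-(px[:,1]-K[1,2])/K[1,1],-np.ones(len(px))]@T[:3,:3].T
    return T[:3,3]+d*((z-T[2,3])/d[:,2])[:,None]
E
python3 - <<'E'
from h import *
print({k:np.round(v,3).tolist() for k,v in manip.get_obs().items() if k in("tcp_pos","tcp_rot","width","ft_force")},manip.tip_extent)
print({k:np.shape(v) for k,v in manip.camera_params("top").items()})
for n,z in(("tray",.028),("tray",.0),("cradle",.012),("mandrel",.059),("vase",.13)):
  for d in manip.masks_of("top",n)[:3]:
    ys,xs=np.nonzero(d["mask"]); w=px2w("top",np.c_[xs,ys].astype(float),z)[:,:2]
    r=cv2.minAreaRect((w*1000).astype(np.float32)); print(n,z,round(d["confidence"],2),np.round(r[0],1),np.round(r[1],1),round(r[2],1),len(xs))
for n in("cradle_belly","cradle_neck","mandrel","vase_mouth","tray"):
  print(n,find("top",n),find("scene",n))
E
```

```text
{'tcp_pos': [0.201, 0.618, 0.248], 'tcp_rot': [-3.142, -0.0, 2.828], 'ft_force': [0.505, 0.198, 0.351], 'width': 0.086} 0.017
{'camera_matrix': (3, 3), 'extrinsics': (4, 4)}
tray 0.028 0.77 [ 478.8 -280.5] [201.5 154.3] 72.9 3103
tray 0.028 0.73 [722.7 109.8] [180.7  40.4] 7.7 519
tray 0.0 0.77 [ 481.3 -288.3] [205.5 157.4] 72.9 3103
tray 0.0 0.73 [730.2 109.7] [184.3  41.3] 7.7 519
cradle 0.012 0.98 [499.2  -0.5] [106.9 167.5] 23.0 1100
cradle 0.012 0.64 [ 219.5 -320.8] [103.6 168.3] 12.7 1763
mandrel 0.059 0.84 [502.9   0. ] [ 50.6 139.7] 22.7 581
vase 0.13 0.97 [426.6 551.2] [48.9 75.2] 1.5 386
vase 0.13 0.56 [528.5 533.9] [85.2 51.5] 65.0 428
vase 0.13 0.53 [521.4 386.9] [66.2 46.8] 46.8 313
cradle_belly [([0.2312, -0.364, 0.0611], 0.96), ([0.5184, -0.0412, 0.0609], 0.91)] [([0.5203, -0.0475, 0.0644], 0.87), ([0.2347, -0.374, 0.0577], 0.64)]
cradle_neck [([0.2088, -0.2729, 0.0626], 0.72), ([0.4825, 0.0487, 0.0612], 0.6)] [([0.2119, -0.2755, 0.059], 0.77), ([0.483, 0.0512, 0.0584], 0.57)]
mandrel [([0.5091, 0.3249, 0.0017], 0.69), ([0.5033, 0.0034, 0.0588], 0.6), ([0.4911, 0.2456, 0.007], 0.17)] [([0.4997, 0.0023, 0.0566], 0.85)]
vase_mouth [([0.4294, 0.5801, 0.1363], 0.87), ([0.5357, 0.5574, 0.1353], 0.63), ([0.5309, 0.4034, 0.1377], 0.58)] [([0.5403, 0.5556, 0.1373], 0.87), ([0.4295, 0.5742, 0.1356], 0.76), ([0.5331, 0.3988, 0.143], 0.69)]
tray [([0.4792, -0.2842, 0.0012], 0.79)] [([0.4844, -0.2921, -0.0015], 0.55)]
```

Request:
apply_moves(plan=[[[1,-0.243,-0.252,0.03,0],[1,-0.243,-0.252,0.03,0],[1,-0.243,-0.252,0.03,0],[1,-0.243,-0.252,0.03,0],[1,-0.243,-0.252,0.03,0],[1,-0.243,-0.252,0.03,0],[1,-0.243,-0.252,0.03,0],[1,-0.243,-0.252,0.03,0]]], squeeze=25)

```text
time: 2.92
tcp_pos: [0.3238, 0.3649, 0.2244]
tcp_rot: [3.141, -0.0, 2.828]
ft_force: [1.1, 0.3, 0.1]
width: 0.0854
gripper_force: 0.0
```

Request:
apply_moves(plan=[[[1,-0.243,-0.252,0.03,0],[1,-0.243,-0.252,0.03,0],[1,-0.243,-0.252,0.03,0],[1,-0.243,-0.252,0.03,0],[1,-0.243,-0.252,0.03,0],[1,-0.243,-0.252,0.03,0],[1,-0.243,-0.252,0.03,0],[1,-0.243,-0.252,0.03,0]]])

```text
time: 3.58
tcp_pos: [0.4465, 0.113, 0.2006]
tcp_rot: [3.141, 0.001, 2.828]
ft_force: [0.7, -0.3, -1.0]
width: 0.0851
gripper_force: 0.0
```

Request:
apply_moves(plan=[[[1,-0.243,-0.252,0.03,0.157],[1,0,0,0,0.157],[1,0,0,0,0.157],[1,0,0,0,0.157],[1,0,0,0,0.157],[1,0,0,0,0.157],[1,0,0,0,0.157],[1,0,0,0,0]]])

```text
time: 4.25
tcp_pos: [0.4613, 0.0832, 0.1975]
tcp_rot: [3.141, -0.0, 1.958]
ft_force: [0.7, -0.7, -0.0]
width: 0.0854
gripper_force: 0.0
```

```bash
cat >> h.py <<'E'
from scipy.spatial.transform import Rotation as Ro
def tool():
    o=manip.get_obs(); return np.array(o["tcp_pos"]),Ro.from_euler("xyz",o["tcp_rot"]).as_matrix()
def goto(x,y,z,yaw=None):
    p,R=tool(); yw=np.degrees(np.arctan2(R[1,0],R[0,0]))
    print("now",np.round(p,4),"yaw",round(yw,2),"shift units",np.round(R.T@(np.array([x,y,z])-p)*10,3),"twist units",None if yaw is None else round((yw-yaw)/45,3),"t",round(manip.get_obs()["time"],2))
def wpt(d,T): return np.round((T@np.r_[d["at"],1])[:3],4).tolist()
def wrist(name=None):
    p,R=tool(); im=manip.camera("wrist")
    if name: cv2.imwrite(name,im[:,:,::-1])
    T=np.eye(4);T[:3,:3]=R;T[:3,3]=p
    return T@np.array(manip.camera_params("wrist")["T_tool_cam"])
E
python3 - <<'E'
from h import *
goto(.5077,-.012,.16,112.5)
T=wrist("pics/w1.png")
for n in("cradle","cradle_belly","cradle_neck","mandrel","tin","tray"):
    print(n,[(wpt(d,T),round(d["confidence"],2)) for d in manip.pinpoint("wrist",n)])
E
```

```text
now [0.4613 0.0832 0.1975] yaw 112.21 shift units [-1.057  0.069  0.374] twist units -0.006 t 4.25
cradle [([0.217, -0.3189, 0.0014], 0.98), ([0.4987, 0.0013, -0.0055], 0.88)]
cradle_belly []
cradle_neck [([0.2095, -0.2721, 0.0604], 0.76), ([0.4782, 0.0463, 0.0622], 0.63)]
mandrel [([0.4983, 0.0045, 0.056], 0.67), ([0.4998, -0.0014, -0.0043], 0.55)]
tin [([0.5901, 0.0418, 0.0012], 0.67)]
tray []
```

View pics/w1.png

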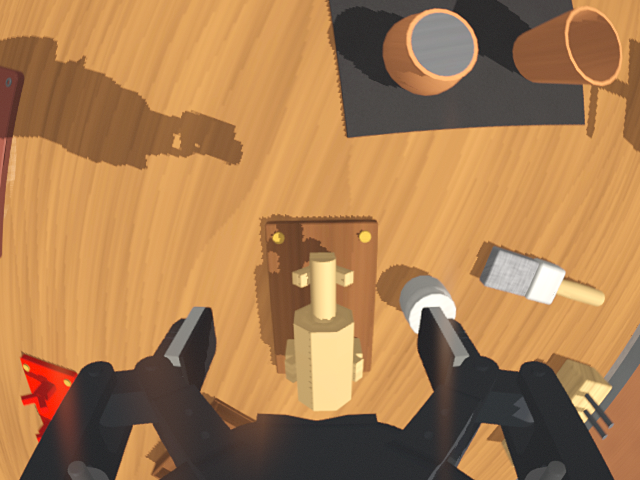

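Request:
apply_moves(plan=[[[1,-0.353,0.018,0.12,0],[1,-0.353,0.018,0.12,0],[1,-0.353,0.018,0.12,0],[1,0,0,0.25,0],[1,0,0,0.25,0],[1,0,0,0.25,0],[1,0,0,0.25,0],[1,0,0,0.05,0]]])

```text
time: 5.27
tcp_pos: [0.5046, -0.0126, 0.0529]
tcp_rot: [-3.136, -0.001, 1.966]
ft_force: [-1.3, -0.8, -0.6]
width: 0.0854
gripper_force: 0.0
```

Request:
apply_moves(plan=[[[-1,0,0,0,0],[-1,0,0,0,0],[-1,0,0,0,0],[-1,0,0,0,0],[-1,0,0,0,0],[-1,0,0,0,0]]], squeeze=30)

```text
time: 5.77
tcp_pos: [0.5071, -0.0128, 0.0579]
tcp_rot: [3.141, -0.0, 1.965]
ft_force: [-5.5, -1.8, 5.7]
width: 0.0476
gripper_force: 31.2
```

Request:
apply_moves(plan=[[[-1,0,0,-0.2,0],[-1,0,0,-0.35,0],[-1,0,0,-0.35,0],[-1,-0.318,-0.174,0,0],[-1,-0.318,-0.174,0,0],[-1,-0.318,-0.174,0,0],[-1,-0.318,-0.174,0,0],[-1,-0.318,-0.174,0,0]]])

```text
time: 6.43
tcp_pos: [0.4877, -0.1942, 0.1479]
tcp_rot: [3.139, 0.0, 1.965]
ft_force: [0.6, 0.4, -1.5]
width: 0.0475
gripper_force: 32.2
```

Request:
apply_moves(plan=[[[-1,-0.318,-0.174,0,0],[-1,-0.318,-0.174,0,0],[-1,-0.318,-0.174,0,0.147],[-1,0,0,0,0.147],[-1,0,0,0,0.147],[-1,0,0,0,0.147],[-1,0,0,0,0.147],[-1,0,0,0,0.147]]])

```text
time: 7.1
tcp_pos: [0.4764, -0.3009, 0.1476]
tcp_rot: [3.14, -0.001, 1.266]
ft_force: [-0.4, 0.7, -1.8]
width: 0.0473
gripper_force: 32.3
```

```bash
python3 - <<'E'
from h import *
goto(.476,-.301,.031,72.9)
T=wrist("pics/w2.png")
for n in("mandrel","tray"):
    print(n,[(wpt(d,T),round(d["confidence"],2)) for d in manip.pinpoint("wrist",n)])
E
```

```text
now [ 0.4764 -0.3009  0.1476] yaw 72.56 shift units [-0.003 -0.005  1.166] twist units -0.008 t 7.1
mandrel [([0.4837, -0.2846, 0.1448], 0.67)]
tray []
```

View pics/w2.png

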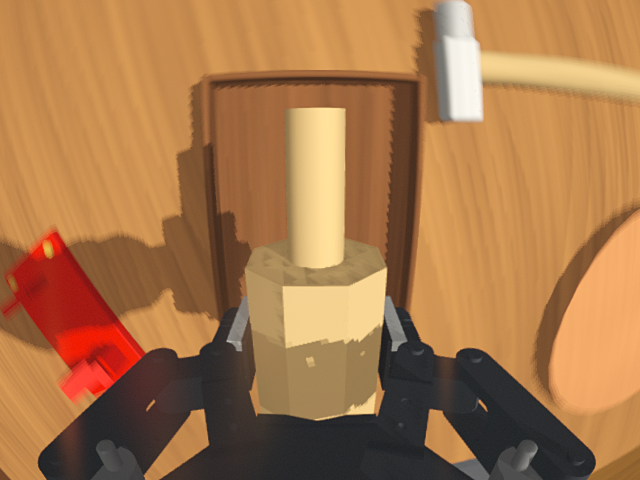

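Request:
apply_moves(plan=[[[-1,0,0,0.3,0],[-1,0,0,0.3,0],[-1,0,0,0.3,0],[-1,0,0,0.15,0],[-1,0,0,0.08,0],[-1,0,0,0.04,0],[-1,0,0,0,0],[-1,0,0,0,0]]])

```text
time: 7.92
tcp_pos: [0.4767, -0.3013, 0.0305]
tcp_rot: [3.14, 0.0, 1.273]
ft_force: [0.3, -0.4, -1.7]
width: 0.0474
gripper_force: 32.1
```

Request:
apply_moves(plan=[[[0.5,0,0,0,0],[0.5,0,0,0,0],[0.5,0,0,0,0],[0.5,0,0,-0.2,0],[0.5,0,0,-0.35,0],[0.5,0,0,-0.4,0],[0.5,0,0,-0.4,0],[0.5,0,0,-0.4,0]]])

```text
time: 8.58
tcp_pos: [0.4755, -0.301, 0.2065]
tcp_rot: [3.141, 0.0, 1.271]
ft_force: [0.8, -0.7, 0.3]
width: 0.064
gripper_force: 0.0
```

```bash
python3 - <<'E'
from h import *
goto(.532,.401,.28,112.5)
T=wrist()
for n in("mandrel",):
    print(n,[(wpt(d,T),round(d["confidence"],2)) for d in manip.pinpoint("wrist",n)])
E
```

```text
now [ 0.4755 -0.301   0.2065] yaw 72.84 shift units [ 6.875 -1.531 -0.736] twist units -0.881 t 8.58
mandrel [([0.4835, -0.2847, 0.0251], 0.74)]
```

Request:
apply_moves(plan=[[[1,0.382,-0.085,-0.02,0],[1,0.382,-0.085,-0.02,0],[1,0.382,-0.085,-0.02,0],[1,0.382,-0.085,-0.02,0],[1,0.382,-0.085,-0.02,0],[1,0.382,-0.085,-0.02,0],[1,0.382,-0.085,-0.02,0],[1,0.382,-0.085,-0.02,0]]], squeeze=20)

```text
time: 9.35
tcp_pos: [0.5008, 0.0132, 0.2209]
tcp_rot: [3.141, -0.002, 1.272]
ft_force: [0.7, 0.5, -0.2]
width: 0.0852
gripper_force: 0.0
```

Request:
apply_moves(plan=[[[1,0.382,-0.085,-0.02,0],[1,0.382,-0.085,-0.02,0],[1,0.382,-0.085,-0.02,0],[1,0.382,-0.085,-0.02,0],[1,0.382,-0.085,-0.02,0],[1,0.382,-0.085,-0.02,0],[1,0.382,-0.085,-0.02,0],[1,0.382,-0.085,-0.02,0]]])

```text
time: 10.02
tcp_pos: [0.5259, 0.3253, 0.2366]
tcp_rot: [-3.142, -0.001, 1.272]
ft_force: [0.2, -0.3, 1.3]
width: 0.0856
gripper_force: 0.0
```

Request:
apply_moves(plan=[[[1,0,0,0,-0.147],[1,0,0,0,-0.147],[1,0,0,0,-0.147],[1,0,0,0,-0.147],[1,0,0,0,-0.147],[1,0,0,0,-0.147],[1,0,0,0,0]]])

```text
time: 10.6
tcp_pos: [0.5261, 0.3232, 0.2364]
tcp_rot: [3.141, -0.0, 1.97]
ft_force: [0.1, -0.6, 0.8]
width: 0.0854
gripper_force: 0.0
```

```bash
python3 - <<'E'
from h import *
goto(.532,.401,.2,112.5)
for k in range(2):
  T=wrist(f"pics/w3{k}.png")
  for n in("vase","vase_mouth","beaker","pot_wide"):
    print(n,[(wpt(d,T),round(d["confidence"],2)) for d in manip.pinpoint("wrist",n)])
  manip.camera("top");print(find("top","vase_mouth"))
E
```

```text
now [0.5261 0.3232 0.2364] yaw 112.87 shift units [0.694 0.357 0.365] twist units 0.008 t 10.6
vase [([0.5294, 0.3965, 0.0065], 0.64)]
vase_mouth [([0.5252, 0.3982, 0.141], 0.88)]
beaker [([0.593, 0.3049, 0.0064], 0.77)]
pot_wide [([0.4221, 0.3476, 0.0045], 0.85)]
[([0.4319, 0.5793, 0.1357], 0.63), ([0.5352, 0.5579, 0.1376], 0.57)]
vase [([0.527, 0.3989, 0.0054], 0.94)]
vase_mouth [([0.5268, 0.3968, 0.1397], 0.66)]
beaker [([0.59, 0.3021, 0.0035], 0.91), ([0.5068, 0.3242, 0.0009], 0.27)]
pot_wide [([0.4212, 0.348, 0.0041], 0.74)]
[([0.5371, 0.5585, 0.1357], 0.97), ([0.431, 0.5794, 0.1358], 0.86)]
```

View pics/w30.png

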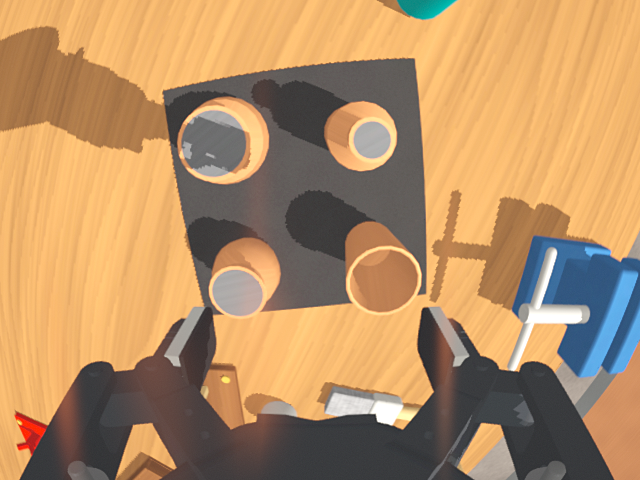

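Request:
apply_moves(plan=[[[1,0.228,0.107,0.0,0],[1,0.228,0.107,0.0,0],[1,0.228,0.107,0.0,0],[1,0,0,0.28,0],[1,0,0,0.28,0],[1,0,0,0.28,0],[1,0,0,0.22,0],[1,0,0,0.07,0]]])

```text
time: 11.97
tcp_pos: [0.5277, 0.3977, 0.1193]
tcp_rot: [-3.137, 0.002, 1.965]
ft_force: [-1.1, -0.8, -0.3]
width: 0.0857
gripper_force: 0.0
```

Request:
apply_moves(plan=[[[0.2,0,0,0,0],[0,0,0,0,0],[-0.2,0,0,0,0],[-0.3,0,0,0,0],[-0.4,0,0,0,0],[-0.5,0,0,0,0],[-1,0,0,0,0],[-1,0,0,0,0]]], squeeze=20)

```text
time: 12.63
tcp_pos: [0.53, 0.3993, 0.1249]
tcp_rot: [3.14, -0.001, 1.965]
ft_force: [-0.0, 0.2, 6.3]
width: 0.0259
gripper_force: 19.3
```

Request:
apply_moves(plan=[[[-1,0,0,0,0],[-1,0,0,0,0],[-1,0,0,0,0]]])

```text
time: 12.88
tcp_pos: [0.53, 0.3993, 0.1249]
tcp_rot: [3.139, -0.001, 1.965]
ft_force: [-1.4, -0.9, 7.4]
width: 0.0258
gripper_force: 19.3
```

Request:
apply_moves(plan=[[[-0.2,0,0,0,0],[-0.2,0,0,0,0],[-0.2,0,0,-0.06,0],[-1,0,0,0,0],[-1,0,0,0,0],[-1,0,0,0,0],[-1,0,0,0,0],[-1,0,0,0,0]]])

```text
time: 13.55
tcp_pos: [0.5299, 0.3991, 0.1304]
tcp_rot: [3.14, -0.001, 1.965]
ft_force: [-0.8, -1.5, 6.7]
width: 0.0259
gripper_force: 19.3
```

Request:
apply_moves(plan=[[[-1,0,0,-0.05,0],[-1,0,0,-0.1,0],[-1,0,0,-0.2,0],[-1,0,0,-0.25,0],[-1,0,0,-0.25,0],[-1,0,0,-0.25,0],[-1,0,0,-0.2,0],[-1,0,0,-0.1,0]]])

```text
time: 14.22
tcp_pos: [0.5301, 0.399, 0.2727]
tcp_rot: [3.138, -0.001, 1.964]
ft_force: [-0.0, 0.2, -3.2]
width: 0.0257
gripper_force: 20.1
```

```bash
python3 - <<'E'
from h import *
o=manip.get_obs();print(o["ft_force"],o["width"],o["gripper_force"])
goto(.70,-.09,.27,112.5)
T=wrist("pics/w4.png")
for n in("vase","vase_mouth"):
    print(n,[(wpt(d,T),round(d["confidence"],2)) for d in manip.pinpoint("wrist",n)])
E
```

```text
[-0.01903215  0.15607742 -3.16247336] 0.02572415985151527 20.05902391858399
now [0.5301 0.399  0.2727] yaw 112.55 shift units [-5.168 -0.306  0.021] twist units 0.001 t 14.22
vase [([0.5375, 0.554, 0.0002], 0.92), ([0.4291, 0.5807, -0.0018], 0.91), ([0.5288, 0.3996, 0.1474], 0.66)]
vase_mouth [([0.5262, 0.3993, 0.2826], 0.94), ([0.536, 0.5589, 0.1338], 0.55)]
```

View pics/w4.png

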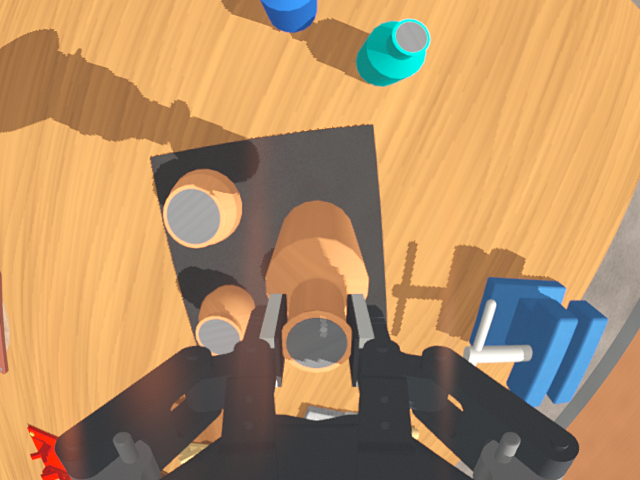

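Request:
apply_moves(plan=[[[-1,-0.15,-0.02,0,0],[-1,-0.25,-0.02,0,0],[-1,-0.35,-0.02,0,0],[-1,-0.35,-0.02,0,0],[-1,-0.35,-0.02,0,0],[-1,-0.35,-0.02,0,0],[-1,-0.35,-0.02,0,0],[-1,-0.35,-0.02,0,0]]])

```text
time: 15.03
tcp_pos: [0.61, 0.1592, 0.2674]
tcp_rot: [-3.139, -0.0, 1.964]
ft_force: [0.3, 0.3, -3.5]
width: 0.0257
gripper_force: 20.0
```

Request:
apply_moves(plan=[[[-1,-0.35,-0.02,0,0],[-1,-0.35,-0.02,0,0],[-1,-0.35,-0.02,0,0],[-1,-0.35,-0.02,0,0],[-1,-0.35,-0.02,0,0],[-1,-0.35,-0.02,0,0],[-1,-0.35,-0.02,0,0],[-1,-0.35,-0.02,0,0]]])

```text
time: 15.7
tcp_pos: [0.7025, -0.1053, 0.2672]
tcp_rot: [-3.139, -0.001, 1.964]
ft_force: [0.6, 0.7, -3.8]
width: 0.0258
gripper_force: 20.0
```

Request:
apply_moves(plan=[[[-1,-0.2,0,0.1,0],[-1,-0.1,0,0.2,0],[-1,0,0,0.3,0],[-1,0,0,0.3,0],[-1,0,0,0.2,0],[-1,0,0,0.1,0],[-1,0,0,0,0],[-1,0,0,0,0]]])

```text
time: 16.37
tcp_pos: [0.7144, -0.1312, 0.1491]
tcp_rot: [-3.14, 0.0, 1.964]
ft_force: [0.8, -0.6, -2.9]
width: 0.0256
gripper_force: 20.1
```

```bash
python3 - <<'E'
from h import *
o=manip.get_obs();print(o["ft_force"],o["width"],o["gripper_force"])
goto(.715,-.13,.13,112.5)
T=wrist()
for n in("vase","vase_mouth"):
    print(n,[(wpt(d,T),round(d["confidence"],2)) for d in manip.pinpoint("wrist",n)])
im=manip.camera("scene"); cv2.imwrite("pics/s1.png",im[:,:,::-1])
for n in("vase","vase_mouth","brush","hammer"): print(n,find("scene",n))
E
```

```text
[ 0.82421901 -0.63962106 -2.92715815] 0.025644999842170953 20.097518025431782
now [ 0.7144 -0.1312  0.1491] yaw 112.54 shift units [0.009 0.011 0.19 ] twist units 0.001 t 16.37
vase [([0.7169, -0.1398, 0.021], 0.66)]
vase_mouth [([0.7091, -0.1356, 0.1577], 0.94)]
vase [([0.7161, -0.1249, 0.0219], 0.97), ([0.5384, 0.5509, -0.0022], 0.72), ([0.4324, 0.5731, -0.0035], 0.6)]
vase_mouth [([0.5367, 0.5561, 0.1376], 0.97), ([0.714, -0.1304, 0.162], 0.79), ([0.4343, 0.5746, 0.1341], 0.58)]
brush [([0.7336, 0.1065, 0.0], 0.76), ([0.4901, 0.2403, 0.0061], 0.57), ([0.4879, -0.287, -0.0031], 0.4)]
hammer [([0.7141, -0.2327, -0.0039], 0.72)]
```

View pics/s1.png

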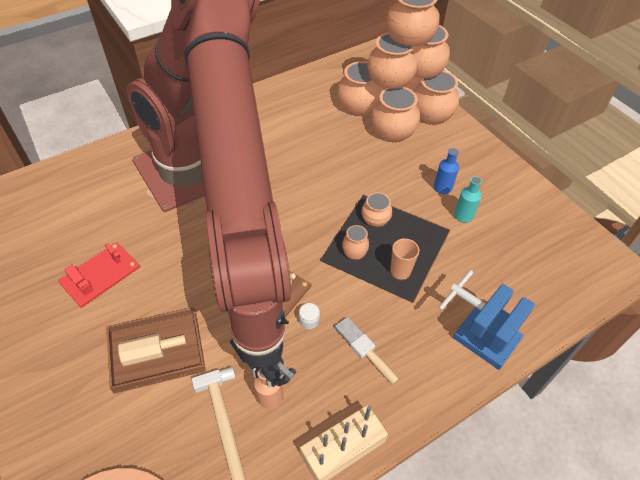

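Request:
apply_moves(plan=[[[-1,0,0,0.12,0],[-1,0,0,0.08,0],[-1,0,0,0.025,0],[-1,0,0,0.015,0],[-1,0,0,0,0]]])

```text
time: 17.18
tcp_pos: [0.7156, -0.1306, 0.1265]
tcp_rot: [3.14, 0.001, 1.965]
ft_force: [-2.3, 0.7, 8.5]
width: 0.0257
gripper_force: 20.5
```

Request:
apply_moves(plan=[[[-1,0.08,0,-0.01,0],[-1,0.11,0,-0.005,0],[-1,0.11,0,0,0],[-1,0.11,0,0.01,0],[-1,0.11,0,0.02,0],[-1,0,0,0,0]]])

```text
time: 17.68
tcp_pos: [0.6949, -0.0786, 0.124]
tcp_rot: [3.14, -0.002, 1.968]
ft_force: [-0.3, 1.3, 6.6]
width: 0.0259
gripper_force: 20.5
```

```bash
cat > v.py <<'E'
from h import *
o=manip.get_obs();print(np.round(o["ft_force"],1),round(o["width"],4),round(o["gripper_force"],1))
goto(.715,-.13,.13,112.5)
for c in("wrist","scene","top"):
  if c=="wrist": T=wrist()
  else: manip.camera(c); T=np.array(manip.camera_params(c)["extrinsics"])
  for n in("vase","vase_mouth"):
    print(c,n,[(wpt(d,T),round(d["confidence"],2)) for d in manip.pinpoint(c,n) if wpt(d,T)[1]<.3])
E
python3 v.py
```

```text
[-0.3  1.3  6.6] 0.0259 20.5
now [ 0.6949 -0.0786  0.124 ] yaw 112.76 shift units [-0.552 -0.013 -0.061] twist units 0.006 t 17.68
wrist vase [([0.7128, -0.1282, 0.0085], 0.57)]
wrist vase_mouth [([0.6924, -0.0808, 0.1343], 0.61)]
scene vase [([0.4908, 0.2426, 0.0009], 0.43)]
scene vase_mouth [([0.6925, -0.0803, 0.1342], 0.58)]
top vase [([0.7238, 0.1116, -0.0044], 0.44)]
top vase_mouth []
```

Request:
apply_moves(plan=[[[-1,0.108,0,0.025,0],[-1,0.105,0,0.04,0],[-1,0.101,0,0.049,0],[-1,0.096,0,0.057,0],[-1,0.091,0,0.066,0],[-1,0.085,0,0.073,0],[-1,0.078,0,0.081,0],[-1,0,0,0,0]]])

```text
time: 18.8
tcp_pos: [0.6679, -0.017, 0.0828]
tcp_rot: [-3.14, -0.003, 1.968]
ft_force: [-0.5, 3.5, 1.8]
width: 0.0256
gripper_force: 20.5
```

```bash
python3 v.py
```

```text
[-0.5  3.5  1.8] 0.0256 20.5
now [ 0.6679 -0.017   0.0828] yaw 112.78 shift units [-1.223 -0.004 -0.476] twist units 0.006 t 18.8
wrist vase [([0.7104, -0.122, 0.0212], 0.82)]
wrist vase_mouth [([0.6664, -0.0208, 0.0942], 0.65)]
scene vase [([0.7124, -0.1219, 0.0174], 0.81)]
scene vase_mouth [([0.6718, -0.018, 0.0959], 0.8)]
top vase [([0.7154, -0.1217, 0.0183], 0.51)]
top vase_mouth []
```

Request:
apply_moves(plan=[[[-1,0.08,0,0.085,0],[-1,0.07,0,0.09,0],[-1,0.06,0,0.095,0],[-1,0.05,0,0.1,0],[-1,0.04,0,0.09,0],[-1,0.03,0,0.06,0],[-1,0.015,0,0.03,0],[-1,0,0,0,0]]])

```text
time: 19.92
tcp_pos: [0.6554, 0.0108, 0.0287]
tcp_rot: [-3.14, -0.0, 1.965]
ft_force: [-0.2, 0.3, -0.2]
width: 0.0255
gripper_force: 20.4
```

```bash
python3 v.py
```

```text
[-0.2  0.3 -0.2] 0.0255 20.4
now [0.6554 0.0108 0.0287] yaw 112.58 shift units [-1.529  0.008 -1.014] twist units 0.002 t 19.92
wrist vase []
wrist vase_mouth [([0.6494, 0.0103, 0.0396], 0.67)]
scene vase [([0.707, -0.1121, 0.0239], 0.88)]
scene vase_mouth [([0.6546, 0.0157, 0.0403], 0.94)]
top vase [([0.711, -0.1112, 0.0212], 0.76)]
top vase_mouth []
```

Request:
apply_moves(plan=[[[-1,0.005,0,0.02,0],[-1,0.005,0,0.02,0],[-1,0,0,0.01,0],[-1,0,0,0,0]]])

```text
time: 20.7
tcp_pos: [0.6554, 0.0118, 0.0243]
tcp_rot: [-3.141, -0.0, 1.965]
ft_force: [-0.7, 1.9, 0.5]
width: 0.026
gripper_force: 20.4
```

```bash
python3 v.py
```

```text
[-0.7  1.9  0.5] 0.026 20.4
now [0.6554 0.0118 0.0243] yaw 112.58 shift units [-1.538  0.005 -1.058] twist units 0.002 t 20.7
wrist vase []
wrist vase_mouth [([0.6533, 0.0118, 0.0349], 0.74)]
scene vase [([0.7099, -0.1101, 0.0223], 0.94)]
scene vase_mouth [([0.6555, 0.014, 0.0328], 0.6)]
top vase [([0.7072, -0.1131, 0.0231], 0.59)]
top vase_mouth []
```

Request:
apply_moves(plan=[[[-1,0,0,0.015,0],[-1,0,0,0.015,0],[-1,0,0,0.015,0],[-1,0,0,0,0]]])

```text
time: 21.48
tcp_pos: [0.6555, 0.0115, 0.0198]
tcp_rot: [-3.141, -0.0, 1.965]
ft_force: [-0.8, 2.2, -0.1]
width: 0.0258
gripper_force: 20.4
```

```bash
python3 v.py; python3 -c "
from h import *
wrist('pics/w5.png')"
```

```text
[-0.8  2.2 -0.1] 0.0258 20.4
now [0.6555 0.0115 0.0198] yaw 112.56 shift units [-1.535  0.006 -1.102] twist units 0.001 t 21.48
wrist vase []
wrist vase_mouth [([0.6513, 0.0122, 0.0289], 0.93)]
scene vase [([0.7079, -0.1126, 0.0215], 0.89)]
scene vase_mouth [([0.6559, 0.0126, 0.0301], 0.91), ([0.7132, -0.2335, -0.0048], 0.74)]
top vase [([0.7076, -0.1147, 0.0239], 0.73)]
top vase_mouth []
```

View pics/w5.png

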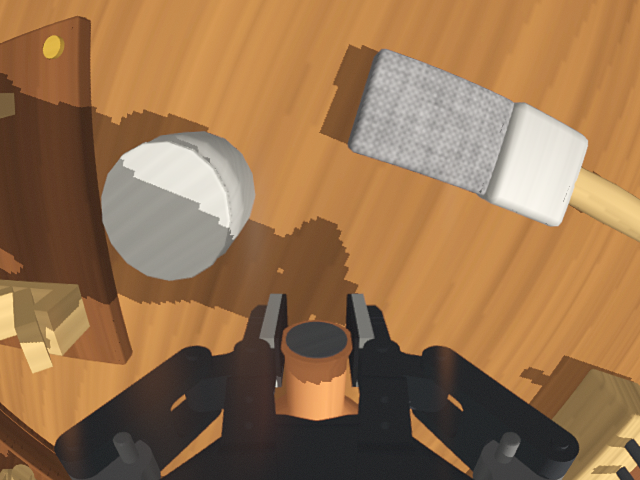

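Request:
apply_moves(plan=[[[-1,0,0,0.01,0],[-1,0,0,0.008,0],[-1,0,0,0,0],[-1,0,0,0,0]]])

```text
time: 22.32
tcp_pos: [0.6557, 0.0116, 0.0183]
tcp_rot: [-3.141, -0.0, 1.965]
ft_force: [-0.7, 1.8, 0.3]
width: 0.0256
gripper_force: 20.4
```

Request:
apply_moves(plan=[[[-0.3,0,0,0,0],[-0.3,0,0,0,0],[-0.2,0,0,0,0],[0.1,0,0,0,0],[0.5,0,0,0,0],[0.5,0,0,-0.03,0],[0.5,0,0,-0.03,0]]])

```text
time: 22.9
tcp_pos: [0.6556, 0.0114, 0.0245]
tcp_rot: [-3.141, 0.0, 1.965]
ft_force: [0.3, 0.7, 0.3]
width: 0.0638
gripper_force: 0.0
```

```bash
python3 v.py
```

```text
[0.3 0.7 0.3] 0.0638 0.0
now [0.6556 0.0114 0.0245] yaw 112.56 shift units [-1.534  0.006 -1.055] twist units 0.001 t 22.9
wrist vase [([0.726, 0.1105, -0.0], 0.26)]
wrist vase_mouth [([0.6531, 0.0143, 0.0253], 0.87)]
scene vase []
scene vase_mouth [([0.6548, 0.0151, 0.0255], 0.64)]
top vase [([0.71, -0.1113, 0.0234], 0.72)]
top vase_mouth [([0.7112, -0.1108, 0.0212], 0.6)]
```

Request:
apply_moves(plan=[[[0.9,0,0,0,0],[0.9,-0.1,0,0,0],[0.9,-0.2,0,0,0],[0.9,-0.2,0,0,0],[0.9,-0.2,0,0,0],[0.9,-0.1,0.01,0.0,0],[0.9,0,0,-0.01,0],[0.9,0,0,0,0]]])

```text
time: 24.02
tcp_pos: [0.6873, -0.0624, 0.0254]
tcp_rot: [-3.141, -0.0, 1.963]
ft_force: [0.6, 1.2, -1.2]
width: 0.0813
gripper_force: 0.0
```

Request:
apply_moves(plan=[[[0.5,0,0,0,0],[0.4,0,0,0,0],[0.3,0,0,0,0],[-1,0,0,0,0],[-1,0,0,0,0],[-1,0,0,0,0],[-1,0,0,0,0]]], squeeze=22)

```text
time: 24.6
tcp_pos: [0.6873, -0.061, 0.0255]
tcp_rot: [3.141, -0.001, 1.965]
ft_force: [-1.7, 2.8, 2.1]
width: 0.051
gripper_force: 23.9
```

```bash
python3 v.py
```

```text
[-1.7  2.8  2.1] 0.051 23.9
now [ 0.6873 -0.061   0.0255] yaw 112.61 shift units [-0.743 -0.009 -1.046] twist units 0.002 t 24.6
wrist vase [([0.7034, -0.1142, 0.0273], 0.74)]
wrist vase_mouth [([0.5003, -0.0022, -0.0055], 0.68), ([0.6526, 0.0108, 0.0274], 0.59)]
scene vase [([0.712, -0.1098, 0.0214], 0.58)]
scene vase_mouth [([0.6571, 0.013, 0.0234], 0.8)]
top vase [([0.657, 0.0148, 0.0243], 0.74)]
top vase_mouth [([0.7146, -0.2294, 0.0018], 0.69), ([0.6563, 0.0163, 0.0241], 0.43)]
```

Request:
apply_moves(plan=[[[-1,0,0,-0.03,0],[-1,0,0,-0.08,0],[-1,0,0,-0.18,0],[-1,0,0,-0.25,0],[-1,0,0,-0.25,0],[-1,0,0,-0.25,0],[-1,0,0,-0.2,0],[-1,0,0,-0.1,0]]], squeeze=21)

```text
time: 25.72
tcp_pos: [0.6881, -0.0633, 0.1628]
tcp_rot: [3.139, 0.002, 1.963]
ft_force: [0.7, 0.3, -3.4]
width: 0.0509
gripper_force: 23.3
```

Request:
apply_moves(plan=[[[-1,0.08,-0.1,0,0],[-1,0.16,-0.21,0,0],[-1,0.21,-0.28,0,0],[-1,0.22,-0.29,0,0],[-1,0.21,-0.28,0,0],[-1,0.16,-0.21,0,0],[-1,0.08,-0.1,0,0],[-1,0,0,0,0]]])

```text
time: 26.38
tcp_pos: [0.5055, -0.0145, 0.1588]
tcp_rot: [-3.14, -0.002, 1.965]
ft_force: [-0.4, 0.4, -3.4]
width: 0.051
gripper_force: 23.4
```

```bash
sed -i 's/goto(.*/goto(.5073,-.0128,.06,112.5)/' v.py; python3 v.py; python3 - <<'E'
from h import *
T=wrist("pics/w6.png")
for n in("cradle","cradle_neck","cradle_belly"): print(n,[(wpt(d,T),round(d["confidence"],2)) for d in manip.pinpoint("wrist",n)])
E
```

```text
[-0.4  0.4 -3.4] 0.051 23.4
now [ 0.5055 -0.0145  0.1588] yaw 112.59 shift units [0.006 0.025 0.988] twist units 0.002 t 26.38
wrist vase [([0.5242, -0.0639, 0.1594], 0.97)]
wrist vase_mouth [([0.4682, 0.0575, 0.1568], 0.86)]
scene vase [([0.533, -0.0625, 0.1572], 0.64)]
scene vase_mouth [([0.4789, 0.0581, 0.1605], 0.98)]
top vase []
top vase_mouth [([0.4791, 0.061, 0.1564], 0.77), ([0.4829, -0.2807, 0.0301], 0.49), ([0.4815, 0.0507, 0.0621], 0.44)]
cradle [([0.2169, -0.3162, 0.0019], 0.92)]
cradle_neck [([0.5901, 0.0417, 0.0004], 0.52)]
cradle_belly []
```

View pics/w6.png

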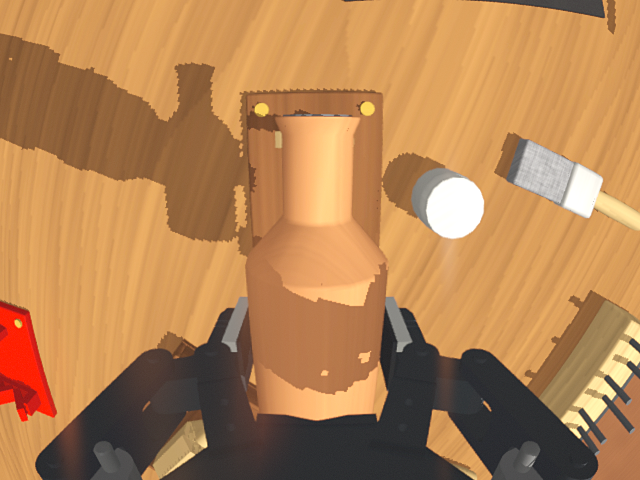

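Request:
apply_moves(plan=[[[-1,0.005,0.007,0.15,0],[-1,0,0,0.25,0],[-1,0,0,0.25,0],[-1,0,0,0.13,0],[-1,0,0,0.06,0],[-1,0,0,0.03,0],[-1,0,0,0,0]]])

```text
time: 27.62
tcp_pos: [0.5092, -0.0143, 0.0725]
tcp_rot: [-3.141, 0.0, 1.965]
ft_force: [0.5, -0.4, -2.9]
width: 0.0508
gripper_force: 23.5
```

Request:
apply_moves(plan=[[[-1,0,0,0.02,0],[-1,0,0,0.02,0],[-1,0,0,0.02,0],[-1,0,0,0,0]]])

```text
time: 27.95
tcp_pos: [0.5091, -0.0142, 0.0665]
tcp_rot: [3.141, -0.0, 1.965]
ft_force: [0.0, 0.7, -3.3]
width: 0.0509
gripper_force: 23.5
```

```bash
python3 v.py
```

```text
[ 0.   0.7 -3.3] 0.0509 23.5
now [ 0.5091 -0.0142  0.0665] yaw 112.57 shift units [ 0.02  -0.012  0.065] twist units 0.001 t 27.95
wrist vase [([0.5273, -0.0669, 0.0671], 0.83)]
wrist vase_mouth [([0.4763, 0.0573, 0.0676], 0.66)]
scene vase [([0.5331, -0.0634, 0.066], 0.6)]
scene vase_mouth [([0.4798, 0.0603, 0.0674], 0.9)]
top vase []
top vase_mouth [([0.4793, 0.0643, 0.0672], 0.7)]
```

Request:
apply_moves(plan=[[[-1,0.015,-0.015,0.01,0],[-1,0,0,0.015,0],[-1,0,0,0.01,0],[-1,0,0,0,0],[-1,0,0,0,0]]])

```text
time: 28.82
tcp_pos: [0.507, -0.0134, 0.0628]
tcp_rot: [-3.141, 0.0, 1.965]
ft_force: [-1.0, -0.1, -4.0]
width: 0.0508
gripper_force: 23.5
```

Request:
apply_moves(plan=[[[-1,0,0,0.01,0],[-1,0,0,0.005,0],[-1,0,0,0,0],[-1,0,0,0,0]]])

```text
time: 29.15
tcp_pos: [0.5074, -0.0135, 0.0619]
tcp_rot: [3.141, 0.0, 1.965]
ft_force: [-1.8, -1.0, 5.1]
width: 0.0511
gripper_force: 24.3
```

```bash
python3 v.py
```

```text
[-1.8 -1.   5.1] 0.0511 24.3
now [ 0.5074 -0.0135  0.0619] yaw 112.58 shift units [0.007 0.002 0.019] twist units 0.002 t 29.15
wrist vase [([0.5287, -0.0666, 0.064], 0.68)]
wrist vase_mouth [([0.5245, -0.0629, 0.0638], 0.74)]
scene vase [([0.5287, -0.0626, 0.0589], 0.66)]
scene vase_mouth [([0.4798, 0.066, 0.0627], 0.87), ([0.5049, -0.002, 0.0006], 0.17)]
top vase [([0.4935, 0.2422, 0.008], 0.41)]
top vase_mouth [([0.4746, 0.0649, 0.06], 0.51)]
```

Request:
apply_moves(plan=[[[0.3,0,0,0,0],[0.35,0,0,0,0],[0.5,0,0,0,0],[0.8,0,0,0,0],[0.8,0,0,0,0],[0.8,0,0,0,0]]])

```text
time: 30.1
tcp_pos: [0.5071, -0.0134, 0.0614]
tcp_rot: [-3.142, 0.0, 1.965]
ft_force: [-0.7, -0.4, -0.2]
width: 0.0768
gripper_force: 0.0
```

Request:
apply_moves(plan=[[[0.9,0,0,-0.1,0],[0.9,0,0,-0.25,0],[0.9,0,0,-0.3,0],[0.9,0,0,-0.3,0],[0.9,0,0,-0.3,0],[0.9,-0.3,0,-0.2,0],[0.9,-0.3,0,0,0],[0.9,-0.3,0,0,0]]])

```text
time: 30.77
tcp_pos: [0.5429, -0.0972, 0.2091]
tcp_rot: [3.137, 0.001, 1.966]
ft_force: [-0.6, -0.0, 0.7]
width: 0.0814
gripper_force: 0.0
```

Request:
apply_moves(plan=[[[0.9,-0.3,0,0,0],[0.9,-0.3,0,0,0],[0.9,-0.3,0,0,0],[0.9,-0.3,0,0,0],[0.9,-0.2,0,0,0],[0.9,0,0,0,0]]])

```text
time: 31.27
tcp_pos: [0.5952, -0.2308, 0.2071]
tcp_rot: [-3.14, 0.003, 1.96]
ft_force: [-0.7, -0.2, 0.1]
width: 0.0812
gripper_force: 0.0
```

```bash
python3 v.py; python3 - <<'E'
from h import *
manip.camera("top");im=manip.camera("scene");cv2.imwrite("pics/s2.png",cv2.resize(im[220:420,80:340,::-1],None,fx=2.8,fy=2.8))
for c in("scene","top"):
  for n in("mandrel","tin","cradle_neck","cradle_belly"): print(c,n,find(c,n))
E
```

```text
[-0.7 -0.2  0.1] 0.0812 0.0
now [ 0.5952 -0.2308  0.2071] yaw 112.28 shift units [2.355 0.015 1.464] twist units -0.005 t 31.27
wrist vase []
wrist vase_mouth []
scene vase [([0.533, -0.0635, 0.0595], 0.88)]
scene vase_mouth [([0.4766, 0.0618, 0.0605], 0.72)]
top vase []
top vase_mouth [([0.4748, 0.063, 0.0617], 0.68)]
scene mandrel [([0.4845, -0.2883, 0.0278], 0.78), ([0.4925, 0.2388, 0.0056], 0.23), ([0.4839, 0.051, 0.061], 0.2)]
scene tin [([0.5927, 0.0447, -0.002], 0.88)]
scene cradle_neck [([0.4796, 0.0512, 0.0611], 0.9), ([0.2124, -0.2776, 0.0588], 0.87)]
scene cradle_belly [([0.5216, -0.046, 0.0649], 0.61), ([0.235, -0.3739, 0.06], 0.61)]
top mandrel []
top tin [([0.5936, 0.0444, 0.0045], 0.73), ([0.7153, -0.2295, 0.0005], 0.19)]
top cradle_neck [([0.4786, 0.052, 0.063], 0.98), ([0.2057, -0.2725, 0.0611], 0.76)]
top cradle_belly [([0.23, -0.3642, 0.0636], 0.77), ([0.5147, -0.0448, 0.0632], 0.56), ([0.7141, -0.2306, 0.0023], 0.47)]
```

View pics/s2.png

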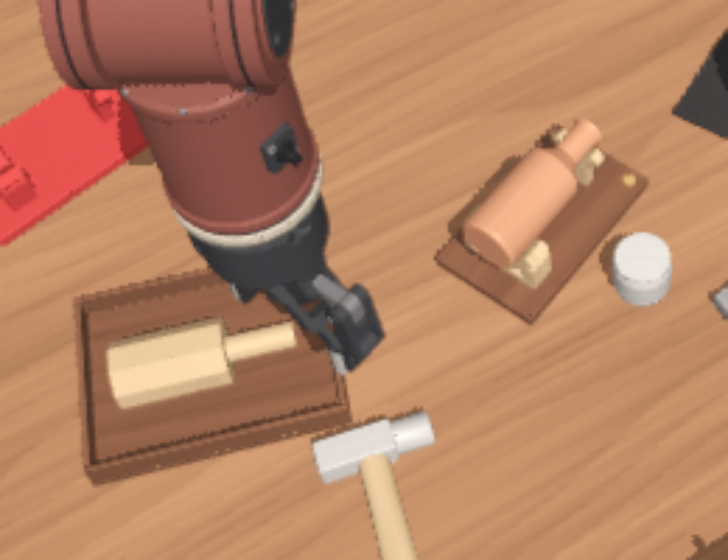

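```bash
python3 -c "
from rig import manip
print(manip.sign_off())"
```

```text
the job is handed in; nothing more can be done
None
```

The job is handed in at about 31 s of the 61 s allowed: the last camera readings put the mandrel in the tool tray and the copper vase lying level in the cradle with its neck in the fork. No verdict came back from the hand-in.

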